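# Back the welding turntable off by one ratchet notch

## Task

Push the red knob outward with a fingertip so that the ratchet pawl lifts out of the turntable's teeth, push one of the yellow pins to turn the turntable backward (clockwise seen from above) by exactly one notch, then push the red knob back so that the pawl drops fully into that notch. Only push, do not pick anything up: the short blue pipe stays standing in the middle of the turntable, and the can, the wrench and the red grinding disc on the bench stay where they are.

Things in the scene. Friction and masses are not known exactly. Their poses are not given: they have to be found in the camera images.
- positioner: Fixed blue base of a benchtop welding turntable: 200 x 200 mm foot plate. Origin: on the bench top, on the turntable's vertical axis; z up. The pawl's bracket (38 mm wide) stands on its +y side and rises to 96 mm above the bench.
- disc_center (a point): Centre of the turntable's top face, 60 mm above the bench: a bare metal disc, radius 125 mm, with ten equal ratchet teeth 14 mm high round its rim (radius 93 to 119 mm). Between two teeth is a flat 31 mm long, with an upright face at its anticlockwise end and a ramp at its clockwise end.
- turntable (a joint): Turning angle of the disc, rad; grows backward (clockwise seen from above). At 0 the pawl is mid-notch; it starts within 0.06 of that. One notch is 0.628, so the next notch's middle is at 0.628; the pawl drops in freely within 0.08 of a middle. With the pawl down the disc cannot turn backward past the tooth. Stiff: 4 to 5 N at a pin; stays where it is left.
- pivot (a point): The pawl's pivot pin, horizontal along the base's x axis: 150 mm out from the turntable axis along the base's +y, 84 mm above the bench. 'Outward' is from the turntable axis towards this point. The pawl's arm reaches 52 mm from here towards the axis, top 90 mm above the bench when down.
- pawl (a joint): Angle of the pawl, rad. 0: fully down in a notch; grows as the nose lifts and the knob swings outward; stop at 0.85. Clear of the teeth above 0.35. Top-heavy: past about 0.6 it falls over outward and stays up at the stop; pushed back below about 0.3 it falls down onto the disc, into a notch if one lies below. About 1 N at the knob moves it.
- knob (a point): Centre of the pawl's red ball knob, diameter 26 mm, 62 mm from the pivot on an 8 mm stem. Pawl down: 138 mm out from the turntable axis, 145 mm above the bench, leaning 0.2 rad towards the axis. Pawl fully up: 187 mm out, 133 mm above the bench, leaning 0.65 rad outward.
- pin_a (a point): Centre of the top of a yellow upright pin on the turntable: diameter 14 mm, 60 mm high, top 120 mm above the bench, 75 mm from the turntable axis. It turns with the disc. At turntable angle 0 it stands on the base's -x side.
- pin_b (a point): Top of the second yellow pin, alike; 120 degrees anticlockwise (seen from above) of pin_a. Farthest from the pawl at the start.
- pin_c (a point): Top of the third yellow pin, alike; 120 degrees anticlockwise (seen from above) of pin_b.
- pipe: Loose short blue pipe standing in the middle of the turntable: outer diameter 48 mm, 55 mm high, wall 4 mm, 0.22 kg; top 115 mm above the bench. Origin at the centre of its lower end, z along it. It rides round with the disc; must not be lifted, tipped or pushed off the middle.
- can: Loose plain metal can, diameter 66 mm, 120 mm high, standing on the bench. Origin at the centre of its underside. Leave alone.
- wrench: Loose steel wrench about 190 mm long lying on the bench. Leave alone.
- grinding_disc: Loose flat red grinding disc, diameter 114 mm, 6 mm thick, lying on the bench. Origin at the centre of its underside. Leave alone.
There are look-alikes about, which are no part of the job. There is more than one size of the pipe; the one meant has the size given above.

How it is judged:
By the outcome, as a careful person would: the job done as asked, in the order asked, and still so for the second after the job is handed in, with the robot touching nothing.
It also fails if it takes over 54 s, if anything falls off the work surface, if the arm or the gripper's body presses on something with over 40 N, if the wrist force passes 120 N, or if a joint passes its speed limit or range.

## Robot

A 6-joint arm with a two-finger parallel gripper is mounted at the origin on the work surface. World frame = base frame: x ahead of the robot, y to its left, z up, the work surface at z = 0. Lengths are in m, angles in rad, forces in N, time in s.
With the tool pointing down it reaches from about 0.25 to 0.725 m from the base axis. Payload 4 kg.
Tool frame: the origin (TCP) lies between the finger pads; the fingertips stand 17 mm ahead of it and the grasp point (between the pads) lies 2 mm behind it; z points along the fingers, x is the direction in which the jaws open and shut, and the axes are right-handed (so a half turn about z gives the same grasp; the last joint's range is limited). The gripper opens to 85 mm and grips with 20 to 120 N. Pads are 22 mm wide; open, the fingers measure 114 mm over their backs; the gripper's body (76 mm by 85 mm) begins 54 mm behind the grasp point. The pads swing forward as they close: fully open they stand 13 mm farther back than shut.
Start: joints at [-1.342, 0.241, 0.005, 1.335, 0, 1.571], TCP at [0.113, -0.487, 0.248] pointing down, gripper open.
Joint ranges: [-2.72, 2.72], [-1.05, 1.87], [-1.09, 1.28], [-1.99, 2.15], [-1.42, 1.44], [-3.14, 3.14]. Speed limits (rad/s): [2.79, 2.79, 3.14, 3.14, 3.14, 3.14].

## Interface

Orientations are given as a unit quaternion [x, y, z, w].
In Python, from workcell import telemetry, cams, workorder gives the robot as it stands. The module is installed in compiled form; this text tells all that it offers.
- The arm moves only by the tool apply_moves, never from a script. Its argument "moves" is a list that holds one entry, the list of rows, each a list of 4 numbers: the shift along the tool's x, y, z in mm, then the turn about the tool's z in degrees. A call has exactly 10 rows; each row shifts and turns the pose as measured when the row begins, along the tool's axes as they then stand; what a row does not reach is not made up. A row lasts 1/10 s, in which the tool goes at most 50 mm and 8.59 degrees, less where a joint would pass 70% of its speed; a pose out of reach is approached as far as the arm can. A call with a gripper value outside its range is refused whole. "hand" is the gripper's target within -1 to 1 (fully open at 1, half-way at 0, shut at -1), set as the call begins (left out, the last holds). The fingers move at their own pace and stop on an object; the grip force is fixed at half the most. Time passes only in rows, so rows that do not move let the fingers close, or fill a call up. It gives the time, the measured TCP pose, the force and the opening at its end, in the units of the state.
- telemetry.get_obs(): the state, without advancing time (a new reading comes with each control period).
- cams.camera(name): name is "side" or "top"; returns a dict with "color" (420x560x3 uint8, red, green, blue), "fovy" (degrees; the focal length in pixels is half the picture's height over the tangent of half this angle, whatever the lens; pixels are square), "cx", "cy" (the principal point, pixels), "k1" (the pictures are not rectified: a ray, as slopes to the right and down, at radius r is drawn at 1 + k1 r^2 times it, then the intrinsics apply), "camera_from_world" (4x4, takes a point from world to camera coordinates). Camera axes: x right, y down, z forward; pixel columns grow to the right and rows downward; lengths in m; the calibration is good to about 2 mm. A picture is of the moment at which its call begins. There is no depth.
- workorder.job_done(): hands the job in, once; it reports no verdict.
The state is a dict: "clock": time; "joint_pos": joint angles; "joint_vel": joint speeds; "tau": joint torques, N m; "eef_pos": TCP position; "tool_rot": TCP orientation; "ft_force": force on the tool from outside, world axes, zero at the start; "ft_torque": the same for the moment, N m; "grip_width": finger opening in m.
Only numpy, scipy, OpenCV 4.12 (cv2) and the standard library are available. Lean on these libraries where they do the work, as an engineer would, in place of code of your own. Each camera call takes 0.05 s, during which the arm holds its last target. There are 200 camera calls.

## Working session

There is one attempt and no reset: what is moved stays moved. The work goes in short steps, Python scripts to look and compute and a tool call to move; the robot and the scene stay as the last step left them, time stands still between calls to the robot, and variables do not carry over. Pictures are saved under pics/ and viewed, about 8 in all and at most 12, crops included, and the job is handed in when it is done.

Besides the shell and the picture viewer there is one more tool, called after ">>>" by a JSON object that holds its "method" and its "body". apply_moves: Moves the arm, as the interface text tells. Its arguments: {"type":"object","properties":{"moves":{"type":"array"},"hand":{"type":"number"}},"required":["moves"]}

```bash
mkdir -p pics; cat > h.py <<'E'
import numpy as np,cv2
from workcell import telemetry,cams,workorder
def snap(n,f):
    c=cams.camera(n); cv2.imwrite(f,c['color'][:,:,::-1]); np.save(n+'.npy',{k:v for k,v in c.items() if k!='color'},allow_pickle=True); return c
def K(c):
    f=210/np.tan(np.radians(c['fovy'])/2); return np.array([[f,0,c['cx']],[0,f,c['cy']],[0,0,1.]]),np.array([c['k1'],0,0,0.])
def cal(n): return np.load(n+'.npy',allow_pickle=True).item()
def proj(n,P):
    c=cal(n);k,d=K(c);T=c['camera_from_world'];r=cv2.Rodrigues(T[:3,:3])[0]
    return cv2.projectPoints(np.array(P,float).reshape(-1,1,3),r,T[:3,3],k,d)[0][:,0]
def atz(n,uv,z):
    c=cal(n);k,d=K(c);T=c['camera_from_world'];s=cv2.undistortPoints(np.array(uv,float).reshape(-1,1,2),k,d)[:,0]
    R=T[:3,:3];o=-R.T@T[:3,3];D=np.c_[s,np.ones(len(s))]@R
    return o+D*((z-o[2])/D[:,2])[:,None]
E
python3 - <<'E'
from h import *
for n in('top','side'):
    c=snap(n,f'pics/{n}0.png');T=c['camera_from_world'];print(n,c['fovy'],c['k1'],-T[:3,:3].T@T[:3,3])
a=cv2.imread('pics/top0.png');b=cv2.imread('pics/side0.png')
print(telemetry.get_obs())
E
```

```text
top 44.323073546633054 0.020916792936066426 [ 0.37898812 -0.00341476  1.01225684]
side 47.900714040996945 -0.054344239726002753 [ 0.31979352 -0.77698326  0.82087427]
{'clock': 0.1, 'joint_pos': array([-1.34199559e+00,  2.41314408e-01,  3.87373577e-03,  1.33519259e+00,
       -1.54096867e-06,  1.57077370e+00]), 'joint_vel': array([ 0.00122171, -0.00011536,  0.0038421 , -0.0003164 , -0.00090359,
       -0.00171101]), 'tau': array([ 2.07460333e-03, -3.73137617e+01,  2.53010559e+01,  1.08352932e-02,
        2.19903786e-04,  5.80766901e-07]), 'eef_pos': array([ 0.11328555, -0.48645927,  0.24751919]), 'tool_rot': array([ 7.83208364e-01, -6.21758647e-01, -7.19817121e-04, -5.70477590e-04]), 'ft_force': array([ 0.15391453, -0.45392386,  0.94730863]), 'ft_torque': array([ 0.02899089,  0.03876781, -0.02798195]), 'grip_width': 0.08549821750624745}
```

View pics/top0.png

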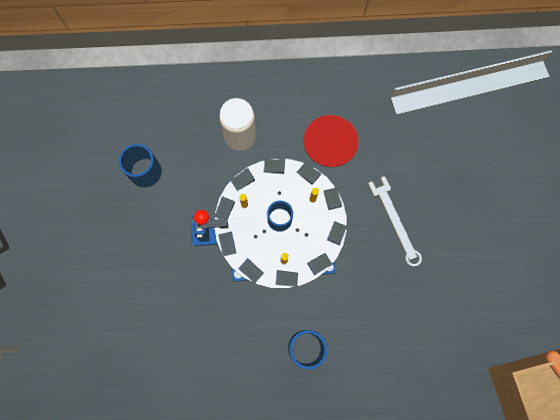

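View pics/side0.png

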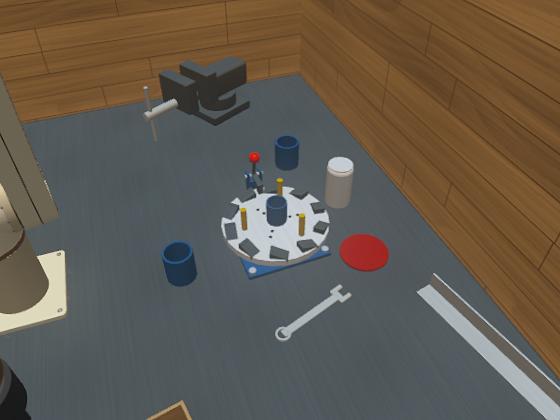

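Top view: turntable around (281,222), red knob (201,217), pawl and bracket to its left, and pins at (243,201), (315,192) and (284,258). The target pipe is at (280,215). The other blue pipes at (137,160) and (308,349) are look-alikes, and the red grinding disc (331,141) is not the knob. Next: an enlarged crop and the calibration.

```bash
python3 - <<'E'
from h import *
a=cv2.imread('pics/top0.png')[145:305,180:360];cv2.imwrite('pics/top0c.png',cv2.resize(a,None,fx=3.3,fy=3.3,interpolation=cv2.INTER_CUBIC))
b=cv2.imread('pics/side0.png')[140:285,210:345];cv2.imwrite('pics/side0c.png',cv2.resize(b,None,fx=4,fy=4,interpolation=cv2.INTER_CUBIC))
im=cv2.imread('pics/top0.png')
# white disc outline fit
g=(im.min(2)>170).astype(np.uint8);g[:150]=0
n,l,s,ce=cv2.connectedComponentsWithStats(g);i=1+np.argmax([ (s[j,4] if abs(ce[j,0]-281)<40 and abs(ce[j,1]-222)<40 else 0) for j in range(1,n)])
cn=max(cv2.findContours((l==i).astype(np.uint8),0,1)[0],key=len);h=cv2.convexHull(cn)[:,0]
P=atz('top',h,.06)[:,:2];A=np.c_[2*P,np.ones(len(P))];x=np.linalg.lstsq(A,(P**2).sum(1),rcond=None)[0]
print('disc',x[:2],np.sqrt(x[2]+x[:2]@x[:2]))
hs=cv2.cvtColor(im,cv2.COLOR_BGR2HSV);m=cv2.inRange(hs,(18,150,100),(32,255,255))
print(cv2.connectedComponentsWithStats(m)[2:])
print('knob',atz('top',[(201,217)],.145)); print('pins',atz('top',[(242.5,198),(314.5,190),(284.5,257)],.12))
print('can top',atz('top',[(237,110)],.12), 'gd',atz('top',[(331,141)],.006),'pipes',atz('top',[(137,155),(308,349)],.05))
E
```

```text
disc [ 0.57665986 -0.03044951] 0.12513193930393837
(array([[     0,      0,    560,    420, 234983],
       [    89,     11,      1,      1,      1],
       [   310,    188,      9,     14,     81],
       [   240,    194,      8,     13,     77],
       [   281,    253,      7,     11,     58]], dtype=int32), array([[279.49970849, 209.49731257],
       [ 89.        ,  11.        ],
       [313.66666667, 194.44444444],
       [243.44155844, 199.92207792],
       [284.12068966, 257.55172414]]))
knob [[0.57454455 0.10733093 0.145     ]]
pins [[ 0.61101462  0.03587439  0.12      ]
 [ 0.61904201 -0.09366266  0.12      ]
 [ 0.50134791 -0.03284416  0.12      ]]
can top [[0.78052247 0.03936358 0.12      ]] gd [[ 0.75277891 -0.1468619   0.006     ]] pipes [[ 0.72702153  0.24191732  0.05      ]
 [ 0.34297423 -0.06759107  0.05      ]]
```

View pics/top0c.png

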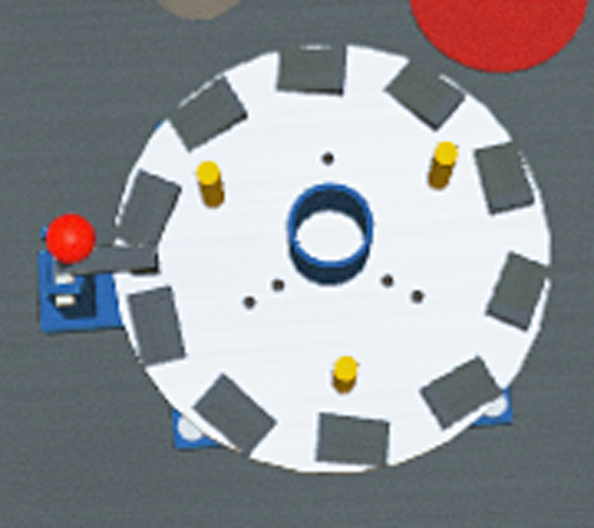

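View pics/side0c.png

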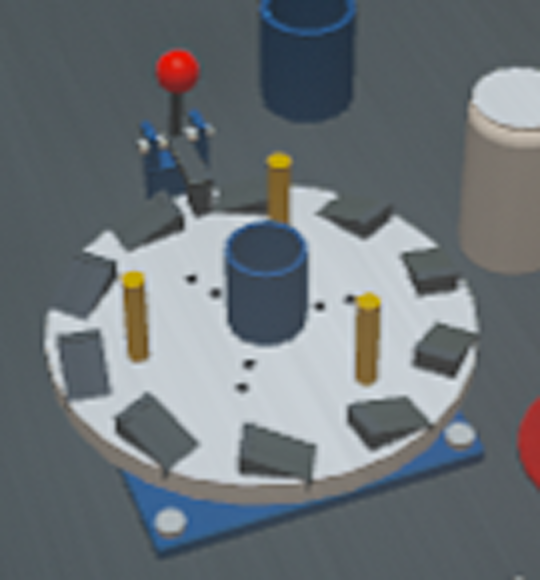

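```bash
python3 - <<'E'
from h import *
C=np.array([.5768,-.0303])
im=cv2.imread('pics/top0.png');hs=cv2.cvtColor(im,cv2.COLOR_BGR2HSV)
m=cv2.inRange(hs,(0,170,120),(8,255,255))|cv2.inRange(hs,(172,170,120),(180,255,255));m[:205]=0;m[230:]=0;m[:,220:]=0
M=cv2.moments(m,True);k=(M['m10']/M['m00'],M['m01']/M['m00']);d=atz('top',[k],.145)[0,:2]-C
print('knob',k,d,np.hypot(*d),np.degrees(np.arctan2(*d[::-1]))-90)
f=lambda u,v:(180+u/3.3-.35,145+v/3.3-.35)
b=atz('top',[f(190,432),f(497,406)],.018)[:,:2];e=b[0]-b[1];print('bolts',b,np.degrees(np.arctan2(e[1],e[0]))-90, (b.mean(0)-C))
s=atz('top',[f(65,283)],.084)[0,:2]-C;print('pivot',s,np.degrees(np.arctan2(s[1],s[0]))-90)
g=lambda u,v:(210+u/4-.4,140+v/4-.4)
k2=g(178,71);d=atz('side',[k2],.145)[0,:2];print('knob side',d)
pp=atz('top',[f(345,366),f(446,152),f(209,171)],.12)[:,:2];ps=atz('side',[g(280,160),g(134,279),g(368,300)],.12)[:,:2];print(pp,ps)
for P in(pp,):
  print('c',P.mean(0),np.degrees(np.arctan2(P[:,1]-P[:,1].mean(),P[:,0]-P[:,0].mean())))
print('ps c',ps.mean(0),np.degrees(np.arctan2(ps[:,1]-ps[:,1].mean(),ps[:,0]-ps[:,0].mean())))
E
```

```text
knob (200.91812865497076, 216.859649122807) [-0.00200097  0.13776621] 0.13778074015151512 0.8321262458835577
bolts [[ 0.48444051  0.05652999]
 [ 0.49003293 -0.12310181]] 1.7831951474847187 [-0.08956328 -0.00298591]
pivot [-0.01344317  0.14895199] 5.157070717235044
knob side [0.57592514 0.107441  ]
[[ 0.50388935 -0.03246263]
 [ 0.61769619 -0.09410758]
 [ 0.61379415  0.03490014]] [[ 0.61483774  0.03537128]
 [ 0.50437007 -0.03401701]
 [ 0.61825879 -0.0937493 ]]
c [ 0.5784599  -0.03055669] [-178.53590108  -58.30883466   61.639378  ]
ps c [ 0.57915553 -0.03079834] [  61.66407448 -177.53558877  -58.15268452]
```

>>> {"method": "apply_moves", "body": {"moves": [[[0,0,0,-8],[0,0,0,-8],[0,0,0,-8],[0,0,0,-8],[0,0,0,-8],[0,0,0,-8],[0,0,0,-8],[0,0,0,-8],[0,0,0,-8],[0,0,0,-8]]], "hand": -1}}

```text
clock: 1.1
eef_pos: [0.1124, -0.4828, 0.2419]
tool_rot: [0.998, 0.056, -0.001, -0.007]
ft_force: [-0.2, -0.4, 0.7]
grip_width: -0.0003
```

Knob is at about (0.5755, 0.1075) and both cameras agree. The axis is at (0.578, -0.030), base yaw is about 1.4°, and pin_a is the pin nearest the robot at about 182°.

>>> {"method": "apply_moves", "body": {"moves": [[[0,0,0,5],[33,-36,0,0],[33,-36,0,0],[33,-36,0,0],[33,-36,0,0],[33,-36,0,0],[33,-36,0,0],[33,-36,0,0],[33,-36,0,0],[33,-36,0,0]]]}}

```text
clock: 2.1
eef_pos: [0.406, -0.1469, 0.2417]
tool_rot: [1.0, 0.004, -0.003, -0.009]
ft_force: [1.0, -1.1, -0.4]
grip_width: -0.0001
```

>>> {"method": "apply_moves", "body": {"moves": [[[24,-31,0,0],[24,-31,0,0],[24,-31,0,0],[24,-31,0,0],[24,-31,0,0],[24,-31,0,0],[20,-20,0,0],[0,0,0,0],[0,0,0,0],[0,0,0,0]]]}}

```text
clock: 3.1
eef_pos: [0.573, 0.0768, 0.238]
tool_rot: [1.0, 0.01, -0.008, -0.009]
ft_force: [-0.4, 0.8, 0.3]
grip_width: 0.0002
```

>>> {"method": "apply_moves", "body": {"moves": [[[2,9,0,0],[0,0,15,0],[0,0,15,0],[0,0,15,0],[0,0,15,0],[0,0,15,0],[0,0,12,0],[0,0,4,0],[0,0,0,0],[0,0,0,0]]]}}

```text
clock: 4.1
eef_pos: [0.5715, 0.0548, 0.1479]
tool_rot: [1.0, 0.001, -0.006, -0.007]
ft_force: [-0.1, 0.7, 0.1]
grip_width: 0.0004
```

```bash
python3 - <<'E'
from h import *
c=snap('side','pics/s1.png');b=cv2.imread('pics/s1.png')[60:285,150:375];cv2.imwrite('pics/s1c.png',cv2.resize(b,None,fx=2.6,fy=2.6,interpolation=cv2.INTER_CUBIC))
o=telemetry.get_obs();print(o['eef_pos'],o['tool_rot'])
E
```

```text
[0.57165109 0.05485946 0.14807101] [ 0.99995716  0.00147892 -0.00536801 -0.00739415]
```

View pics/s1c.png

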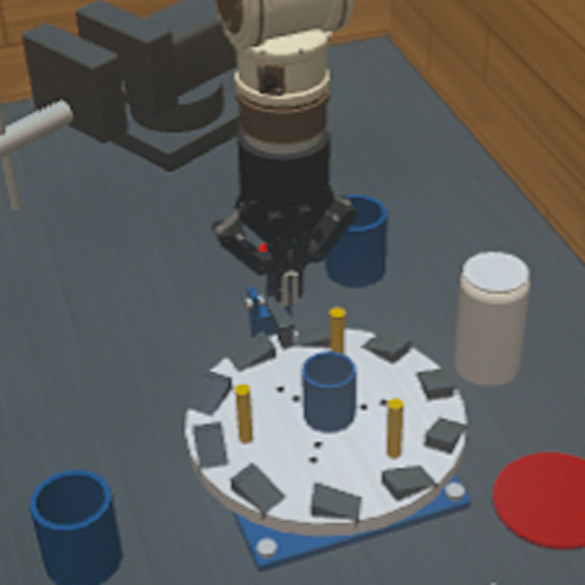

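>>> {"method": "apply_moves", "body": {"moves": [[[4,0,1,0],[0,-8,0,0],[0,-8,0,0],[0,-8,0,0],[0,-8,0,0],[0,-8,0,0],[0,-7,0,0],[0,-7,0,0],[0,-6,0,0],[0,0,0,0]]]}}

```text
clock: 5.15
eef_pos: [0.577, 0.122, 0.1502]
tool_rot: [1.0, 0.003, -0.003, -0.008]
ft_force: [0.5, 0.3, 0.9]
grip_width: 0.0001
```

```bash
python3 - <<'E'
from h import *
o=telemetry.get_obs();print(o['eef_pos'],o['tool_rot'],o['ft_force'])
c=snap('side','pics/s2.png');b=cv2.imread('pics/s2.png')[60:285,150:375];cv2.imwrite('pics/s2c.png',cv2.resize(b,None,fx=2.6,fy=2.6,interpolation=cv2.INTER_CUBIC))
p=o['eef_pos'];print((proj('side',[p,p-[0,0,.017],[.5755,.1075,.145],[.574,.1565,.133]])-[150,60])*2.6)
E
```

```text
[0.57704598 0.12202932 0.15015883] [ 0.99996147  0.00284705 -0.00323655 -0.00764765] [0.47639587 0.30429009 0.8577412 ]
[[266.82664043 239.65758119]
 [267.54353073 254.388466  ]
 [270.20291044 253.16957523]
 [253.65328008 235.1423461 ]]
```

View pics/s2c.png

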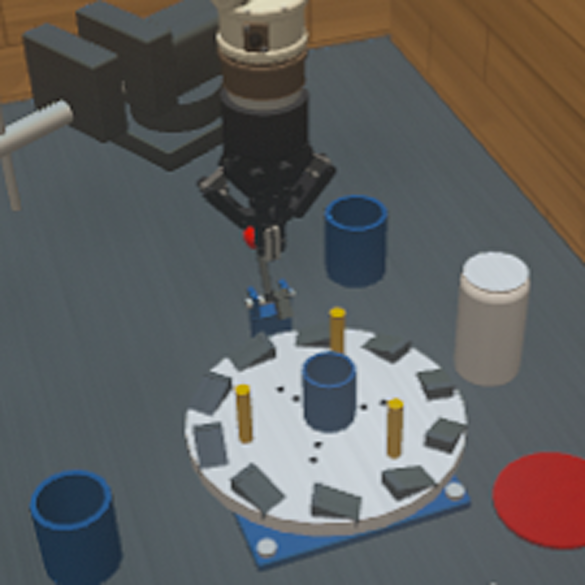

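The pawl is up at its stop: knob at crop (251,236) against a predicted (254,235), with the arm raised. Now on to pin_a.

>>> {"method": "apply_moves", "body": {"moves": [[[0,6,-5,0],[0,4,-20,0],[0,0,-25,0],[-6,10,-20,0],[-12,30,0,0],[-12,30,0,0],[-12,30,0,0],[-12,30,0,0],[-12,25,0,0],[-4,10,0,0]]]}}

```text
clock: 6.2
eef_pos: [0.5064, -0.0659, 0.2243]
tool_rot: [1.0, 0.001, -0.001, -0.006]
ft_force: [0.8, -0.0, -0.9]
grip_width: 0.0001
```

>>> {"method": "apply_moves", "body": {"moves": [[[-3,2,0,0],[0,0,10,0],[0,0,20,0],[0,0,20,0],[0,0,20,0],[0,0,20,0],[0,0,15,0],[0,0,6,0],[0,0,0,0],[0,0,0,0]]]}}

```text
clock: 7.2
eef_pos: [0.5061, -0.0606, 0.1064]
tool_rot: [1.0, 0.005, 0.0, -0.008]
ft_force: [-0.3, -0.1, 1.1]
grip_width: 0.0001
```

>>> {"method": "apply_moves", "body": {"moves": [[[-3,-3,3,0],[0,-5,0,0],[-1,-5,0,4],[-1,-5,0,4],[-1,-5,0,4],[-1,-5,0,4],[-1,-5,0,4],[-1,-5,0,4],[0,0,0,0],[0,0,0,0]]]}}

```text
clock: 8.2
eef_pos: [0.5003, -0.0281, 0.1063]
tool_rot: [0.977, -0.214, 0.001, 0.003]
ft_force: [1.1, -0.2, 0.4]
grip_width: -0.0002
```

```bash
cat > pins.py <<'E'
from h import *
import sys
o=telemetry.get_obs();q=o['tool_rot'];print(o['eef_pos'],'yaw',np.degrees(2*np.arctan2(q[1],q[0])),o['ft_force'])
t=sys.argv[1];T=snap('top',f'pics/t{t}.png');b=snap('side',f'pics/sd{t}.png')
a=cv2.imread(f'pics/t{t}.png')[145:305,180:360];a=cv2.resize(a,None,fx=2.4,fy=2.4,interpolation=cv2.INTER_CUBIC)
s=cv2.imread(f'pics/sd{t}.png')[140:285,210:345];s=cv2.resize(s,(358,384),interpolation=cv2.INTER_CUBIC)
cv2.imwrite(f'pics/c{t}.png',np.hstack([a,s]))
# fit angle by matching projected pins to yellow mask (side + top)
best=[]
ms=[]
for n,f in(('top',f'pics/t{t}.png'),('side',f'pics/sd{t}.png')):
    m=cv2.inRange(cv2.cvtColor(cv2.imread(f),cv2.COLOR_BGR2HSV),(15,130,70),(34,255,255));ms.append((n,cv2.GaussianBlur(m,(0,0),1.2)/255.))
C=np.array([.5785,-.0306])
for d in np.arange(95,215,.5):
    sc=[]
    for n,m in ms:
        ph=np.radians(d+np.array([0,120,240]))
        P=np.array([[C[0]+.075*np.cos(p),C[1]+.075*np.sin(p),z] for p in ph for z in np.linspace(.065,.118,8)])
        uv=proj(n,P).astype(np.float32);sc.append(cv2.remap(m.astype(np.float32),uv[:,0],uv[:,1],cv2.INTER_LINEAR).mean())
    best.append((d,*sc))
B=np.array(best)
for j in(1,2):
    w=np.clip(B[:,j]-.85*B[:,j].max(),0,None);print('pin_a angle',['top','side'][j-1],(w*B[:,0]).sum()/w.sum(),B[:,j].max())
E
python3 pins.py 3
```

```text
[ 0.50029627 -0.02809695  0.10633386] yaw -24.661587745111344 [ 1.0805241  -0.2438224   0.44571639]
pin_a angle top nan 0.0
pin_a angle side 165.45091515585682 0.6255473494529724pins.py:23: RuntimeWarning: invalid value encountered in scalar divide
  w=np.clip(B[:,j]-.85*B[:,j].max(),0,None);print('pin_a angle',['top','side'][j-1],(w*B[:,0]).sum()/w.sum(),B[:,j].max())
```

View pics/c3.png

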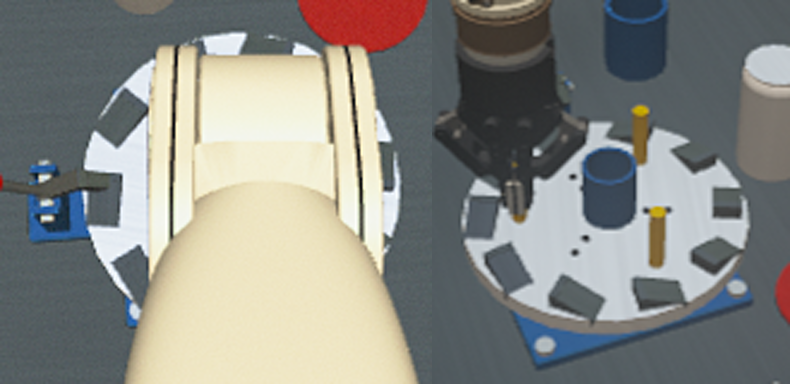

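>>> {"method": "apply_moves", "body": {"moves": [[[-1,-5,0,2],[-1,-5,0,2],[-1,-5,0,2],[-1,-4,0,2],[0,0,0,0],[0,0,0,0],[0,0,0,0],[0,0,0,0],[0,0,0,0],[0,0,0,0]]]}}

```text
clock: 9.3
eef_pos: [0.5027, -0.0145, 0.1068]
tool_rot: [0.959, -0.283, 0.0, 0.009]
ft_force: [0.0, -0.5, -0.4]
grip_width: -0.0001
```

```bash
python3 pins.py 4 2>/dev/null; cp pics/top0.png pics/tz.png; cp pics/side0.png pics/sdz.png; sed 's/^t=.*/t="z"/; s/^a=cv2.*//; s/^s=cv2.*//; s/^cv2.imwrite.*//' pins.py > pz.py; python3 pz.py z
```

```text
[ 0.50271073 -0.01445373  0.10678187] yaw -32.87778373815534 [ 0.00348934 -0.45770064 -0.36868614]
pin_a angle top 154.90254060951835 0.17154228687286377
pin_a angle side 155.03204810645596 0.6556686758995056
[ 0.5027218  -0.014458    0.10679785] yaw -32.88004355869895 [-1.27305966 -0.85458818 -0.18518841]
pin_a angle top 181.7357050270809 0.9867243766784668
pin_a angle side 181.9640171467708 0.8547026515007019
```

>>> {"method": "apply_moves", "body": {"moves": [[[-1,-4,0,1],[-1,-4,0,1],[-1,-4,0,1],[0,0,0,0],[0,0,0,0],[0,-2,0,0],[0,0,0,0],[0,0,0,0],[0,0,0,0],[0,0,0,0]]]}}

```text
clock: 10.4
eef_pos: [0.5068, -0.0036, 0.1068]
tool_rot: [0.95, -0.311, 0.0, 0.013]
ft_force: [-0.6, -1.9, 0.7]
grip_width: -0.0
```

```bash
python3 pins.py 5 2>/dev/null
```

```text
[ 0.50684392 -0.00364986  0.10675743] yaw -36.22429161107054 [-0.61463779 -1.85777687  0.74644981]
pin_a angle top 145.72670624912905 0.3289458453655243
pin_a angle side 146.13574976605437 0.6411354541778564
```

>>> {"method": "apply_moves", "body": {"moves": [[[0,5,0,0],[0,6,0,0],[0,0,-10,0],[0,0,-25,0],[0,0,-30,0],[0,0,-30,0],[0,0,-30,0],[0,0,-10,-8],[0,0,0,-8],[0,0,0,-8]]]}}

```text
clock: 11.5
eef_pos: [0.5021, -0.0085, 0.2535]
tool_rot: [0.995, -0.099, 0.001, 0.009]
ft_force: [-0.2, -0.2, -0.5]
grip_width: 0.0
```

>>> {"method": "apply_moves", "body": {"moves": [[[0,0,0,-8],[0,-10,0,-4],[5,-30,0,0],[12,-35,0,0],[12,-35,0,0],[12,-35,0,0],[12,-30,0,0],[10,-20,0,0],[0,0,0,0],[0,0,0,0]]]}}

```text
clock: 12.5
eef_pos: [0.5654, 0.1959, 0.2609]
tool_rot: [1.0, 0.01, 0.007, 0.006]
ft_force: [0.3, 0.3, -0.2]
grip_width: 0.0002
```

```bash
python3 pins.py 6 2>/dev/null
```

```text
[0.56537339 0.19592334 0.26092814] yaw 1.1389603943224211 [ 0.26270481  0.29922325 -0.15477716]
pin_a angle top 145.98570788067306 0.9884021878242493
pin_a angle side 145.93434250702836 0.9234299659729004
```

View pics/c6.png

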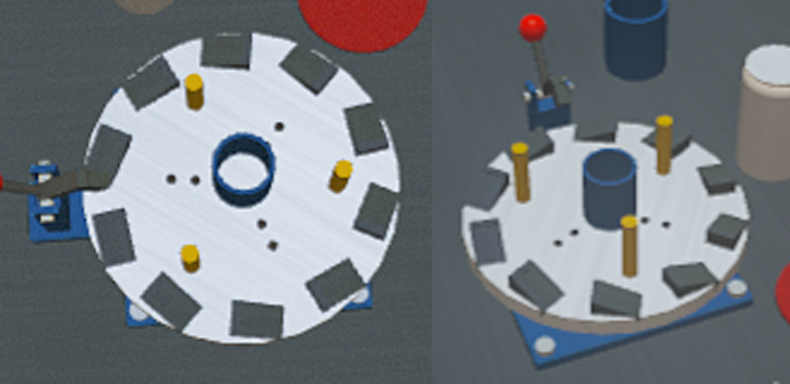

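Disc turned 35.9°, pipe still centred, and a notch lies under the raised nose at crop (95,175). Next I lower outside the knob and push it back.

>>> {"method": "apply_moves", "body": {"moves": [[[9,-6,0,0],[0,0,10,0],[0,0,20,0],[0,0,20,0],[0,0,20,0],[0,0,20,0],[0,0,15,0],[0,0,8,0],[0,0,0,0],[0,0,0,0]]]}}

```text
clock: 13.6
eef_pos: [0.5713, 0.1882, 0.1437]
tool_rot: [1.0, 0.003, 0.006, 0.007]
ft_force: [0.2, 0.6, 0.2]
grip_width: 0.0002
```

>>> {"method": "apply_moves", "body": {"moves": [[[3,3,3,0],[0,6,2,0],[0,6,0,0],[0,6,0,0],[0,6,0,0],[0,6,0,0],[0,5,0,0],[0,0,0,0],[0,0,0,0],[0,0,0,0]]]}}

```text
clock: 14.6
eef_pos: [0.5769, 0.1466, 0.1427]
tool_rot: [1.0, 0.002, 0.009, 0.005]
ft_force: [-0.5, 0.9, 0.2]
grip_width: -0.0001
```

```bash
python3 pins.py 7 2>/dev/null
```

```text
[0.57690877 0.1466004  0.14269873] yaw 0.23065078387491325 [-0.4684345   0.89451099  0.16569506]
pin_a angle top 145.96974169062298 0.9880159497261047
pin_a angle side 145.93385571778128 0.9228108525276184
```

View pics/c7.png

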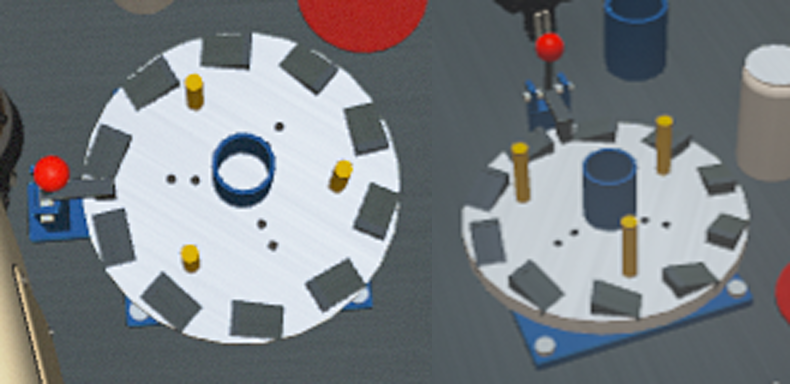

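The pawl has dropped: knob at crop (51,173), close to its start pixel. I'll back off and compare exactly.

>>> {"method": "apply_moves", "body": {"moves": [[[0,-10,0,0],[0,-15,0,0],[0,-15,-5,0],[0,0,-25,0],[0,0,-30,0],[0,0,-30,0],[0,-20,-20,0],[0,0,0,0],[0,0,0,0],[0,0,0,0]]]}}

```text
clock: 15.7
eef_pos: [0.5722, 0.2226, 0.2556]
tool_rot: [1.0, 0.007, 0.008, 0.005]
ft_force: [-0.5, -1.1, -0.8]
grip_width: -0.0001
```

```bash
python3 pins.py 8 2>/dev/null; python3 - <<'E'
from h import *
for n,fs,(x0,x1,y0,y1) in(('top',('top0','t8'),(190,215,205,230)),('side',('side0','sd8'),(240,270,145,170))):
  for f in fs:
    im=cv2.imread(f'pics/{f}.png');hs=cv2.cvtColor(im,cv2.COLOR_BGR2HSV)
    m=cv2.inRange(hs,(0,170,120),(8,255,255))|cv2.inRange(hs,(172,170,120),(180,255,255))
    M=cv2.moments(m[y0:y1,x0:x1],True);print(f,x0+M['m10']/M['m00'],y0+M['m01']/M['m00'],M['m00'])
# expected knob pixel, pawl angle a
C=np.array([.578,-.0304]);
for a in(0,.1,.2):
    r=.15-.062*np.sin(.2-a);z=.084+.062*np.cos(.2-a);P=[C[0]-.02*r,C[1]+r,z];print(a,proj('top',[P])[0],proj('side',[P])[0])
d=cv2.absdiff(cv2.imread('pics/top0.png'),cv2.imread('pics/t8.png')).max(2);print('can/grind/wrench diff',d[95:140,215:258].max(),d[112:155,305:360].max(),d[175:270,365:425].max())
E
```

```text
[0.57218482 0.22259641 0.25558768] yaw 0.853327032132614 [-0.45954839 -1.09238406 -0.8444367 ]
pin_a angle top 145.95979148006427 0.9870101809501648
pin_a angle side 145.93434250702836 0.9234299659729004
top0 200.91812865497076 216.859649122807 171.0
t8 200.9 216.83529411764707 170.0
side0 253.7887323943662 156.92957746478874 71.0
sd8 253.7887323943662 156.92957746478874 71.0
0 [201.03793674 216.62971981] [253.85498232 157.52433092]
0.1 [197.39509498 216.76784798] [253.01957968 155.80936896]
0.2 [193.75969347 216.9855708 ] [252.19175246 154.29839727]
can/grind/wrench diff 44 42 46
```

```bash
python3 -c "
from workcell import workorder;print(workorder.job_done())"
```

```text
the job is handed in; nothing more can be done
None
```

The job is done and handed in at about 15.8 s on the robot's clock, well under the 54 s limit. With closed fingertips I pushed the red knob outward until the pawl fell to its upper stop. I then pushed pin_a to turn the disc clockwise one notch and pushed the knob back so the pawl dropped in.

Last checks, with the arm clear:
- **Turntable:** pin_a went from about 181.85° to 145.95°, a turn of 35.9° against 36° for one notch. Both cameras agreed.
- **Pawl:** the knob is back within 0.03 px of its starting position in both views, which means the pawl is fully down. It matches the predicted position for pawl angle 0 to within 0.6 px.
- **Pipe:** it looks upright and centred in the last picture I viewed, taken just after the pawl dropped.
- **Can, wrench and grinding disc:** the arm never came near them. A before/after comparison of the top picture around them showed pixel differences of up to 46 out of 255. I took this for image noise and did not look further, so that check is inconclusive.
- **Forces:** the wrist force stayed within about 2 N in all readings, which were taken at the end of each move.

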